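# Book out the cigar boxes

### The arm

A 6-joint arm with a two-finger parallel gripper is mounted at the origin on the work surface. World frame = base frame: x ahead of the robot, y to its left, z up, the work surface at z = 0. Lengths are in m, angles in rad, forces in N, time in s.
With the tool pointing down it reaches from about 0.3 to 0.825 m from the base axis. Payload 5.4 kg.
Tool frame: the origin (TCP) lies between the finger pads; the fingertips stand 14 mm ahead of it and the grasp point (between the pads) lies 5 mm behind it; z points along the fingers, y is the line along which they close (so a half turn about z gives the same grasp; the last joint's range is limited). The gripper opens to 92 mm and grips with 3 to 60 N. Pads are 20 mm wide; open, the fingers measure 128 mm over their backs; the gripper's body (75 mm by 189 mm) begins 69 mm behind the grasp point.
Start: joints at [-1.341, 0.158, 1.597, -0, 1.386, -0.21], TCP at [0.245, -0.52, 0.229] pointing down, gripper open.
Joint ranges: [-2.91, 2.91], [-0.94, 2.29], [0.18, 2.7], [-1.29, 4.43], [0.17, 2.64], [-3, 3]. Speed limits (rad/s): [2.57, 2.57, 3.14, 3.14, 3.14, 3.14].

### API

Orientations are given as a unit quaternion [w, x, y, z].
In Python, from bench import arm gives the robot as it stands. The module is installed in compiled form; this text tells all that it offers.
- The arm moves only by the tool arm_command, never from a script. Its arguments are lists of equal length, an entry for each row: "slide": the shift along the world's x, y, z in m, a list of three; "twist": the turn, a rotation vector about the world's x, y, z in rad, a list of three; "grip": the opening, from 0 (shut) to 1 (fully open). In form: {"slide": [[tx, ty, tz], ...], "twist": [[ax, ay, az], ...], "grip": [grip, ...]}. A call has 1 to 20 rows; each row shifts and turns the commanded pose from where the row before left it; what a row does not reach is not made up. A row lasts 1/8 s, in which the tool goes at most 62.5 mm and 10.7 degrees, less where a joint would pass 70% of its speed; a pose out of reach is approached as far as the arm can. A call is refused whole if a number of a shift passes 0.0625 or a number of a turn 0.188, either way. A call with a gripper value outside its range is refused whole. The fingers move at their own pace and stop on an object; "grip_force" is the grip in N (left out, the last holds). Time passes only in rows, so rows that do not move let the fingers close. It gives the time, the measured TCP pose, the force, the opening and the grip force at its end, in the units of the state.
- arm.sense(): the state, without advancing time (a new reading comes with each control period).
- arm.capture(name): name is "scene" or "top"; returns a dict with "pixels" (420x560x3 uint8, red, green, blue), "range_z" (420x560 float32, m along the optical axis (not along the pixel's ray), 0 where there is no reading), "fx", "fy", "cx", "cy" (pixels), "extrinsics" (4x4, takes a point from camera to world coordinates). Camera axes: x right, y down, z forward; pixel columns grow to the right and rows downward; lengths in m; the calibration is good to about 2 mm. A picture is of the moment at which its call begins.
- arm.close_job(): hands the job in; it is judged then, once.
The state is a dict: "t": time; "joint_pos": joint angles; "dq": joint speeds; "joint_torque": joint torques, N m; "position": TCP position; "tcp_rot": TCP orientation; "contact_force": force on the tool from outside, world axes, zero at the start; "torque": the same for the moment, N m; "finger_gap": finger opening in m; "grip_force": force on a finger pad.
Only numpy, scipy, OpenCV 4.12 (cv2) and the standard library are available. Lean on these libraries where they do the work, as an engineer would, in place of code of your own. Each camera call takes 0.05 s, during which the arm holds its last target. There are 200 camera calls.

### The job

Turn the dial on the scanner console until its pointer stands at the brass index mark, then take the hand scanner and scan the label of every cigar box on the bench, from the longest box to the shortest: aim the window at the middle of each label from about 9 cm away, slanting down at it, and hold it still for a good second. Lay the scanner back in its two saddles the way it was, head towards the dial, and pack all the scanned boxes flat on the floor of the plywood tray, labels up; finally switch the console off by turning its dial clockwise all the way back to the stop. Keep the dial at the mark for as long as the scanner is out of its saddles, and leave the other things on the bench alone.

Things in the scene. Friction and masses are not known exactly. Their poses are not given: they have to be found in the camera images.
- console: Fixed scanner console: grey plate 330 x 90 x 20 mm, origin under its centre, x along it. Two black saddles, 14 mm long, at x = -118 and -32 mm (72 mm free between), floor 56 mm and cheek tops 77 mm above bench, cheeks about 50 mm apart. Docked scanner: origin at (-70, 0, 72) mm, x along console x. Dial axis at (120, 0) mm; index mark: brass stud on the plate 36 mm from that axis, on its +y side.
- dial (a joint): Angle of the black dial on the console, rad: 0 when its white pointer points along the console's +x, growing anticlockwise seen from above, range 0 (clockwise stop, off) to 2.6. The pointer meets the brass index stud at 1.57. Starts between 0.2 and 1.0. Light friction (0.03 N m); stays where it is left.
- dial_grip (a point): Grip point on the dial's axis, 58 mm above the bench. The grip is a bar 42 mm long (along the pointer), 13 mm thick, 32 mm high, its top 14 mm above this point; the point turns with the dial, x along the pointer, z up.
- scanner: Loose grey hand scanner, 180 g. Origin in the middle of the handle: grip here, across y (36 mm). Handle 135 x 36 x 32 mm, x = -70 to +65 mm, z up; at +x the head, 52 mm wide, bends 45 degrees down, ends at x = 108 mm, lowest point 40 mm below the origin. Starts lying in the console's saddles, head towards the dial, origin 72 mm above the bench; lifts straight up.
- scanner_eye (a point): Centre of the scanner's dark window, at (97, 0, -29) mm in the scanner frame. Its x axis is the line of sight, direction (0.707, 0, -0.707) in the scanner frame, i.e. 45 degrees down when the handle is level; its y is the scanner's y. Reads at 50 to 130 mm; at 90 mm, the best, the target is at (161, 0, -93) mm in the scanner frame.
- box_long: Loose closed wooden cigar box, the long one, 165 x 54 x 40 mm (x, y, z), about 250 g, origin at the centre of its underside, x along its length, paper label on top. Grip it across its 54 mm width. May be absent.
- label_long (a point): Centre of the barcode label (52 x 38 mm, white with bars) on top of the long box, 40 mm above the box's underside, in the middle of the lid. May be absent.
- box_medium: Loose closed wooden cigar box, the medium one, 125 x 54 x 50 mm (x, y, z), about 250 g, origin at the centre of its underside, x along its length, paper label on top. Grip it across its 54 mm width. May be absent.
- label_medium (a point): Centre of the barcode label (52 x 38 mm, white with bars) on top of the medium box, 50 mm above the box's underside, in the middle of the lid. May be absent.
- box_short: Loose closed wooden cigar box, the short one, 85 x 54 x 60 mm (x, y, z), about 250 g, origin at the centre of its underside, x along its length, paper label on top. Grip it across its 54 mm width. May be absent.
- label_short (a point): Centre of the barcode label (52 x 38 mm, white with bars) on top of the short box, 60 mm above the box's underside, in the middle of the lid. May be absent.
- tray: Shallow open plywood shipping tray fixed on the bench, 350 x 240 x 36 mm (x, y, z), walls and floor 8 mm thick; origin at the centre of its underside, x along the 350 mm side. All boxes fit side by side across it, lengthwise along its y, 95 mm apart.
- gum_jar: Amber jar of gum, 60 mm wide, 75 mm tall (origin under its middle). Bystander, leave it alone.
- ring_gauge: Flat wooden ring gauge with four black circles, 120 x 42 x 10 mm (origin under its middle). Bystander, leave it alone.
- blade: Flat steel blade, 130 x 62 x 10 mm (origin under its middle). Bystander, leave it alone.

How it is judged:
On the way, in this order (a step that is already met when the one before it is completed fails the run):
1. the dial's pointer stands at the brass index mark (value of joint dial between 1.43 and 1.71 rad), for 0.2 s.
2. the long box's label is scanned: the window looks at it steadily (x of label_long in the frame of scanner_eye between 0.05 and 0.13 m and y of label_long in the frame of scanner_eye between -0.015 and 0.015 m and z of label_long in the frame of scanner_eye between -0.015 and 0.015 m and angle between the x axis of scanner_eye and the z axis of box_long, either way round below 1 rad), for 0.8 s.
3. the medium box's label is scanned: the window looks at it steadily (x of label_medium in the frame of scanner_eye between 0.05 and 0.13 m and y of label_medium in the frame of scanner_eye between -0.015 and 0.015 m and z of label_medium in the frame of scanner_eye between -0.015 and 0.015 m and angle between the x axis of scanner_eye and the z axis of box_medium, either way round below 1 rad), for 0.8 s.
4. the short box's label is scanned: the window looks at it steadily (x of label_short in the frame of scanner_eye between 0.05 and 0.13 m and y of label_short in the frame of scanner_eye between -0.015 and 0.015 m and z of label_short in the frame of scanner_eye between -0.015 and 0.015 m and angle between the x axis of scanner_eye and the z axis of box_short, either way round below 1 rad), for 0.8 s.
At the end, for the whole second after the job is handed in: Dial within 0.14 rad of 0; scanner at rest level in its saddles (20 mm along, 10 mm across, 0.15 rad), head to the dial; each box present flat on the tray floor, label up, at rest. Scan: label 50-130 mm off, 15 mm from the sight line, under 1 rad off its normal, for 0.8 s (value of joint dial below 0.14 rad and x of scanner in the frame of console between -0.09 and -0.05 m and y of scanner in the frame of console between -0.01 and 0.01 m and z of scanner in the frame of console between 0.066 and 0.08 m and angle between the x axis of scanner and the x axis of console, either way round below 0.15 rad and angle between scanner's own z axis and vertical below 0.15 rad and linear speed of each of scanner, box_long, box_medium, box_short below 0.02 m/s and x of scanner_eye in the frame of console above -0.02 m and x of box_long in the frame of tray between -0.165 and 0.165 m and y of box_long in the frame of tray between -0.11 and 0.11 m and z of each of box_long, box_medium, box_short in the frame of tray below 0.014 m and angle between each of box_long, box_medium, box_short's own z axis and vertical below 0.1 rad and x of box_medium in the frame of tray between -0.165 and 0.165 m and y of box_medium in the frame of tray between -0.11 and 0.11 m and x of box_short in the frame of tray between -0.165 and 0.165 m and y of box_short in the frame of tray between -0.11 and 0.11 m); the robot touches nothing.
It fails at once if the scanner is off its saddles while the dial is not at the mark (z of scanner in the frame of console above 0.11 m and not (value of joint dial between 1.43 and 1.71 rad)).
It fails at once if a bystander (gum jar, ring gauge or blade) is pushed more than 50 mm from its place (distance of any of gum_jar, ring_gauge, blade from where it was at the start of the episode above 0.05 m).
Of box_long, box_medium, box_short only 2 to 3 are there at a start; the rules pass over those that are not, and their reading is None.
At some moment in a run one of box_long, box_medium, box_short may be knocked a few centimetres aside while the robot is not near it.
It also fails if it takes over 210 s, if anything falls off the work surface, if the arm or the gripper's body presses on something with over 40 N, if the wrist force passes 120 N, or if a joint passes its speed limit or range.

## Working session

There is one attempt and no reset: what is moved stays moved. The work goes in short steps, Python scripts to look and compute and a tool call to move; the robot and the scene stay as the last step left them, time stands still between calls to the robot, and variables do not carry over. Pictures are saved under pics/ and viewed, at most 14 in all, crops included, and the job is handed in when it is done.

Besides the shell and the picture viewer there is one more tool, called after "Emit:" as a command line: name --argument value ..., lists and objects as JSON in quotes. arm_command: Moves the arm, as the interface text tells. Its arguments: {"type":"object","properties":{"slide":{"type":"array","items":{"type":"array","items":{"type":"number"}}},"twist":{"type":"array","items":{"type":"array","items":{"type":"number"}}},"grip":{"type":"array","items":{"type":"number"}},"grip_force":{"type":"number"}},"required":["slide","twist","grip"]}

```bash
mkdir -p pics; python3 - <<'E'
from bench import arm
import cv2,numpy as np
for n in("scene","top"):
    c=arm.capture(n); cv2.imwrite(f"pics/{n}0.png",c["pixels"][:,:,::-1]); np.savez(f"{n}0.npz",**c)
    print(n,c["fx"],c["cx"],c["cy"],np.round(c["extrinsics"],3).tolist())
print(arm.sense())
E
```

```text
scene 451.87104785669175 281.1106723306125 201.03449775353695 [[-0.745, 0.555, -0.369, 0.952], [0.667, 0.608, -0.431, 0.434], [-0.015, -0.567, -0.823, 0.906], [0.0, 0.0, 0.0, 1.0]]
top 431.54670915675445 281.9763074045564 205.83337956031923 [[0.004, -0.98, 0.199, 0.407], [-1.0, -0.003, 0.002, 0.017], [-0.002, -0.199, -0.98, 0.929], [0.0, 0.0, 0.0, 1.0]]
{'t': 0.1, 'joint_pos': array([-1.34110049e+00,  1.58977533e-01,  1.59808838e+00, -2.25904902e-05,
        1.38618502e+00, -2.10117759e-01]), 'dq': array([-1.73059229e-04, -1.40613222e-03, -2.76590909e-04,  1.37216473e-05,
       -1.96342948e-04, -4.53975785e-04]), 'joint_torque': array([ 2.82070039e-05, -3.86503708e+01, -3.22960961e+01,  7.04138400e-02,
        3.39203223e-02, -4.37309768e-05]), 'position': array([ 0.24465952, -0.51976387,  0.2277311 ]), 'tcp_rot': array([-8.28988129e-04,  9.75916994e-01,  2.18140625e-01, -1.92173789e-05]), 'contact_force': array([ 0.96146058,  0.69382914, -0.06974637]), 'torque': array([-1.73935786e-03, -1.48419918e-05, -1.65368638e-02]), 'grip_force': 0.0, 'finger_gap': 0.09209600077423732}
```

View pics/top0.png

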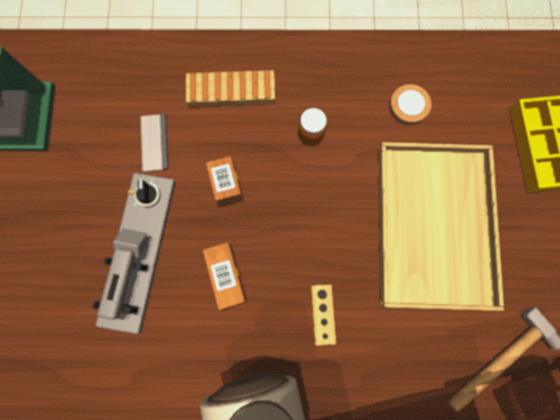

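View pics/scene0.png

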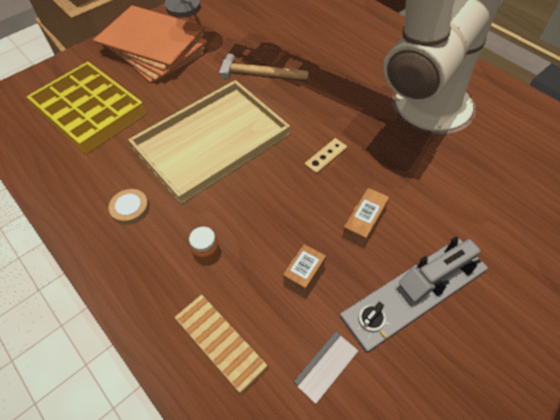

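The top view shows two boxes at about (223,180) and (223,275). The console lies from (120,320) to (150,180) with its dial at (147,192) and the brass stud at (130,190). The tray is at (440,225), the jar at (313,123), the ring gauge at (323,315) and the blade at (153,142). The scene view agrees.

```bash
cat > h.py <<'E'
import cv2,numpy as np
def cloud(c):
    v,u=np.mgrid[0:420,0:560]; z=c["range_z"].astype(float)
    P=np.stack([(u-c["cx"])/c["fx"]*z,(v-c["cy"])/c["fy"]*z,z],-1)
    E=c["extrinsics"]; W=P@E[:3,:3].T+E[:3,3]; W[z==0]=np.nan
    return W
def ray(c,u,v,h):
    E=c["extrinsics"]; d=E[:3,:3]@np.array([(u-c["cx"])/c["fx"],(v-c["cy"])/c["fy"],1]); o=E[:3,3]
    return o+d*(h-o[2])/d[2]
def rect(pts):
    (x,y),(w,h),a=cv2.minAreaRect((pts*1000).astype(np.float32))
    if w<h: w,h,a=h,w,a+90
    return np.round([x,y,w,h,a],1)
def blobs(m,n=60):
    k,l,s,ce=cv2.connectedComponentsWithStats(m.astype(np.uint8)); return [(l==i,s[i],ce[i]) for i in range(1,k) if s[i][4]>=n]
E
python3 - <<'E'
from h import *
for n in("top","scene"):
    c=dict(np.load(n+"0.npz")); W=cloud(c); p=c["pixels"]; hsv=cv2.cvtColor(p,cv2.COLOR_RGB2HSV); H,S,V=[hsv[...,i].astype(int) for i in range(3)]
    print(n,"table z",np.nanmedian(W[...,2]))
    z=W[...,2]
    # objects above 30mm with orange / white
    for lo in (0.008,0.033,):
      print("h>",lo)
      for m,s,ce in blobs((z>lo)&(z<0.12)&(W[...,0]>.15)&(W[...,0]<.75),80):
        q=W[m]; zt=np.percentile(q[:,2],90); top=q[q[:,2]>zt-.006]
        print(s[:4],ce.round(),"zt",zt.round(4),"rect top",rect(top[:,:2]),"all",rect(q[:,:2]))
    for m,s,ce in blobs((S<90)&(V>120)&(z>.03)&(z<.12)&(W[...,0]>.15)&(W[...,0]<.75),30): print("white",ce.round(1),s[:5],W[m].mean(0).round(4),rect(W[m][:,:2]))
    for m,s,ce in blobs((S<70)&(z>.012)&(z<.03)&(W[...,0]>.15)&(W[...,0]<.75),150): print("grey plate",s[:5],rect(W[m][:,:2]))
E
```

```text
top table z 0.0005785891521057351
h> 0.008
[  0 126  47  24] [ 20. 139.] zt 0.0754 rect top [740.4 590.5  43.8  19.1  89.6] all [735.2 599.8 102.7  29.5  90.1]
[300 127  23  17] [311. 135.] zt 0.0755 rect top [744.6 -44.2  36.   10.4  90.4] all [742.5 -44.   48.3  14.8  90. ]
[516 133  44  59] [540. 162.] zt 0.0455 rect top [ 692.  -546.3  120.8   72.8    5.4] all [ 689.2 -553.1  120.7   96.8  180. ]
[160 137   7  31] [163. 153.] zt 0.012 rect top [714.6 285.2  69.7  11.9   5.6] all [714.6 285.2  69.7  11.9   5.6]
[379 142 124 168] [440. 226.] zt 0.0355 rect top [ 555.2 -310.9  351.7  241.5  178.4] all [ 555.2 -310.8  351.7  241.7  178.4]
[206 156  37  49] [223. 180.] zt 0.0621 rect top [643.7 143.8  85.8  54.1  16.2] all [643.6 143.3  86.3  55.3  15.7]
[ 92 173  82 161] [134. 254.] zt 0.0873 rect top [436.5 344.2 152.7  53.3 165.5] all [496.5 329.2 329.7  91.7 170.5]
[203 242  43  68] [224. 275.] zt 0.0521 rect top [443.7 138.3 124.9  55.   17.1] all [443.6 137.9 125.4  55.8  17.1]
[311 284  24  61] [323. 314.] zt 0.0126 rect top [366.3 -65.2 119.6  41.8   3.6] all [366.3 -65.2 119.
[... 4518 characters left out ...]
70.2]
white [304.2 264.5] [290 251  29  28 478] [0.6436 0.1422 0.0587] [643.2 141.7  56.5  41.9  17.2]
white [414.6 283.4] [399 268  34  32 557] [0.515  0.3238 0.0714] [510.  324.3  50.3  44.2  79.9]
white [362.3 315.5] [360 306   9  20  45] [0.626  0.2927 0.0326] [623.7 292.5  41.7  11.9  30.9]
white [377.9 323.9] [365 308  21  24 101] [0.6167 0.3252 0.0345] [615.2 323.5  49.5  22.  179. ]
white [369.6 316.5] [365 310  11  14  54] [0.6298 0.309  0.0662] [629.3 308.3  24.5   8.9   9.6]
grey plate [165   0  35  15 416] [ 266.3 -862.4  119.6   84.1  139.7]
grey plate [220  54  15  23 182] [ 340.6 -513.9   93.7   26.5   39. ]
grey plate [ 341  261  147   91 3448] [496.5 328.6 330.9  90.7 170.5]
```

Emit:
arm_command --slide '[[0.0205,0.046,0],[0.0205,0.046,0],[0.0205,0.046,0],[0.0205,0.046,0],[0.0205,0.046,0],[0.0205,0.046,0],[0.0205,0.046,0],[0.0205,0.046,0],[0.0205,0.046,0],[0.0205,0.046,0],[0.0205,0.046,0],[0.0205,0.046,0],[0.0205,0.046,0],[0.0205,0.046,0],[0.0205,0.046,0],[0.0205,0.046,0],[0.0205,0.046,0],[0.0205,0.046,0],[0,0,0],[0,0,0]]' --twist '[[0,0,-0.02],[0,0,-0.02],[0,0,-0.02],[0,0,-0.02],[0,0,-0.02],[0,0,-0.02],[0,0,-0.02],[0,0,-0.02],[0,0,-0.02],[0,0,-0.02],[0,0,-0.02],[0,0,-0.02],[0,0,-0.02],[0,0,-0.02],[0,0,-0.02],[0,0,-0.02],[0,0,-0.02],[0,0,-0.02],[0,0,0],[0,0,0]]' --grip '[0.5,0.5,0.5,0.5,0.5,0.5,0.5,0.5,0.5,0.5,0.5,0.5,0.5,0.5,0.5,0.5,0.5,0.5,0.5,0.5]' --grip_force 15

```text
t: 2.6
position: [0.6134, 0.3073, 0.2279]
tcp_rot: [0.0, 0.999, 0.04, -0.001]
contact_force: [0.2, 0.0, 0.3]
finger_gap: 0.0462
grip_force: 0.0
```

```bash
python3 - <<'E'
from h import *
a=np.radians(-9.5); o=np.array([.4964,.3288]); R=np.array([[np.cos(a),np.sin(a)],[-np.sin(a),np.cos(a)]])
for n in("top","scene"):
    c=dict(np.load(n+"0.npz")); W=cloud(c); q=W.reshape(-1,3); q=q[~np.isnan(q[:,0])]
    L=(q[:,:2]-o)@R.T
    for lab,zl,zh,x0,x1 in(("handle top",.08,.095,-.16,.06),("mid",.083,.095,-.1,-.045),("bar",.062,.08,.08,.16)):
        m=(q[:,2]>zl)&(q[:,2]<zh)&(L[:,0]>x0)&(L[:,0]<x1)&(abs(L[:,1])<.05)
        l=L[m]; print(n,lab,m.sum(),"x",np.percentile(l[:,0],[1,50,99]).round(4),"y",np.percentile(l[:,1],[2,50,98]).round(4),np.median(q[m,2]).round(4),rect(l))
E
```

```text
top handle top 1503 x [-0.1358 -0.0634  0.0124] y [-0.018  -0.0005  0.0192] 0.0872 [-60.8   5.3 154.5  53.3 175. ]
top mid 524 x [-0.0995 -0.0729 -0.0456] y [-0.0156 -0.0001  0.018 ] 0.0878 [-72.5   1.3  55.4  35.9 178.3]
top bar 168 x [0.0989 0.1183 0.14  ] y [-0.0098 -0.0006  0.0099] 0.0715 [119.8   0.3  43.1  14.1  14.5]
scene handle top 1187 x [-0.1347 -0.0585  0.012 ] y [-0.017   0.0025  0.0199] 0.0855 [-60.6   1.2 151.8  51.4 178.6]
scene mid 406 x [-0.0994 -0.0723 -0.0457] y [-0.0145  0.0024  0.0176] 0.0864 [-72.5   1.5  54.8  34.  179.2]
scene bar 161 x [0.0981 0.1208 0.1411] y [-0.0096  0.0002  0.0103] 0.0699 [ 1.196e+02 -1.000e-01  4.390e+01  1.330e+01  1.470e+01]
```

Emit:
arm_command --slide '[[0.001,0.002,-0.04],[0,0,-0.04],[0,0,-0.04],[0,0,-0.03],[0,0,-0.016],[0,0,0],[0,0,0],[0,0,0],[0,0,0],[0,0,0]]' --twist '[[0,0,0.008],[0,0,0],[0,0,0],[0,0,0],[0,0,0],[0,0,0],[0,0,0],[0,0,0],[0,0,0],[0,0,0]]' --grip '[0.5,0.5,0.5,0.5,0.5,0.5,0,0,0,0]'

```text
t: 3.85
position: [0.6153, 0.3092, 0.0634]
tcp_rot: [0.001, 0.999, 0.044, 0.0]
contact_force: [-1.4, -3.1, 2.2]
finger_gap: 0.0131
grip_force: 15.0
```

Emit:
arm_command --slide '[[0,0,0],[0,0,0],[0,0,0],[0,0,0],[0,0,0],[0,0,0],[0,0,0],[0,0,0],[0,0,0],[0,0,0],[0,0,0],[0,0,0],[0,0,0],[0,0,0],[0,0,0],[0,0,0]]' --twist '[[0,0,0.11],[0,0,0.11],[0,0,0.11],[0,0,0.11],[0,0,0.11],[0,0,0.11],[0,0,0.11],[0,0,0.11],[0,0,0.11],[0,0,0.11],[0,0,0.11],[0,0,0.11],[0,0,0],[0,0,0],[0,0,0],[0,0,0]]' --grip '[0,0,0,0,0,0,0,0,0,0,0,0,0,0,0,0]'

```text
t: 5.85
position: [0.6137, 0.3108, 0.0634]
tcp_rot: [-0.001, 0.762, 0.647, -0.0]
contact_force: [-4.7, 1.6, 5.4]
finger_gap: 0.0126
grip_force: 15.0
```

Emit:
arm_command --slide '[[0,0,0],[0,0,0],[0,0,0],[0,0,0.03],[0,0,0.05],[0,0,0.05],[-0.025,0,0.03],[-0.05,0.005,0],[-0.05,0.005,0],[-0.05,0.01,0],[-0.012,0.01,0],[0,0,0]]' --twist '[[0,0,0],[0,0,0],[0,0,0],[0,0,0],[0,0,0.17],[0,0,0.17],[0,0,0.17],[0,0,0.17],[0,0,0.17],[0,0,0.17],[0,0,0.17],[0,0,0.17]]' --grip '[0.4,0.4,0.4,0.4,0.8,0.8,0.8,0.8,0.8,0.8,0.8,0.8]'

```text
t: 7.35
position: [0.4266, 0.3403, 0.2228]
tcp_rot: [0.0, 0.182, 0.983, 0.0]
contact_force: [1.0, 0.2, 0.7]
finger_gap: 0.0733
grip_force: 0.0
```

```bash
cat > look.py <<'E'
from bench import arm
from h import *
import sys
s=arm.sense(); q=s["tcp_rot"]; print("t",s["t"],s["position"].round(4),"yaw",round(float(np.degrees(2*np.arctan2(q[2],q[1]))),2),"q",s["joint_pos"].round(2),s["finger_gap"].round(4))
a=np.radians(-9.5); o=np.array([.4964,.3288]); R=np.array([[np.cos(a),np.sin(a)],[-np.sin(a),np.cos(a)]])
for n in("top","scene"):
    c=arm.capture(n); cv2.imwrite(f"pics/{n}{sys.argv[1]}.png",c["pixels"][:,:,::-1]); W=cloud(c); p=c["pixels"]
    h=cv2.cvtColor(p,cv2.COLOR_RGB2HSV).astype(int); z=W[...,2]; x=W[...,0]
    m=(z>.033)&(z<.08)&(x>.2)&(x<.75)&(h[...,0]<14)&(h[...,1]>110)&(h[...,2]>90)
    m=cv2.morphologyEx(m.astype(np.uint8),cv2.MORPH_CLOSE,np.ones((13,13)))
    for b,st,ce in blobs((m>0)&(z>.033)&(z<.08),250):
        w=W[b]; zt=np.percentile(w[:,2],85); t=w[w[:,2]>zt-.006]; print(n,"box z",zt.round(4),rect(t[:,:2]),ce.round())
    L=(W[...,:2]-o)@R.T
    m=(z>.062)&(z<.08)&(L[...,0]>.085)&(L[...,0]<.155)&(abs(L[...,1])<.035)
    if m.sum()>80: print(n,"dial bar",rect(L[m]),m.sum())
    m=(z>.083)&(z<.095)&(L[...,0]>-.15)&(L[...,0]<.02)&(abs(L[...,1])<.04)
    if m.sum()>80: print(n,"scanner",rect(L[m]),m.sum())
E
python3 look.py 1
```

```text
Traceback (most recent call last):
  File "look.py", line 4, in <module>
    s=arm.sense(); q=s["tcp_rot"]; print("t",s["t"],s["position"].round(4),"yaw",round(float(np.degrees(2*np.arctan2(q[2],q[1]))),2),"q",s["joint_pos"].round(2),s["finger_gap"].round(4))
                                                                                                                                                                 ^^^^^^^^^^^^^^^^^^^^^
AttributeError: 'float' object has no attribute 'round'
```

```bash
sed -i 's/s\["finger_gap"\].round(4)/round(s["finger_gap"],4)/' look.py; python3 look.py 1
```

```text
t 7.35 [0.4266 0.3403 0.2228] yaw 159.0 q [ 0.45  0.09  1.69  0.    1.37 -0.75] 0.0733
top box z 0.0617 [643.6 144.1  85.3  54.1  16.1] [223. 179.]
top box z 0.0515 [443.6 138.6 124.8  54.3  17.1] [222. 270.]
top dial bar [119.7   0.6  43.3  13.8  89.4] 154
top scanner [-62.2   5.2 149.1  50.  175.3] 851
scene box z 0.06 [ 452.1 -752.5  285.2  204.7  112.7] [152.  38.]
scene box z 0.0598 [643.8 145.2  85.9  52.   15.1] [308. 269.]
scene dial bar [119.8  -0.2  42.9  14.7  89.7] 180
scene scanner [-61.9  -2.7 149.5  46.7   1.1] 1014
```

View pics/scene1.png

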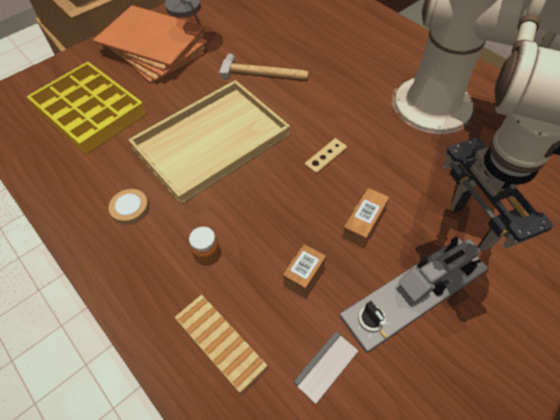

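The picture shows the pointer at the brass stud (382,333), with the gripper above the scanner at (500,190).

Emit:
arm_command --slide '[[0.002,0,0],[0,0,-0.04],[0,0,-0.04],[0,0,-0.04],[0,0,-0.02],[0,0,-0.016],[0,0,0],[0,0,0],[0,0,0],[0,0,0],[0,0,0],[0,0,0]]' --twist '[[0,0,0.1],[0,0,0.1],[0,0,0],[0,0,0],[0,0,0],[0,0,0],[0,0,0],[0,0,0],[0,0,0],[0,0,0],[0,0,0],[0,0,0]]' --grip '[0.8,0.8,0.8,0.8,0.8,0.8,0.8,0.2,0.2,0.2,0.2,0.2]' --grip_force 25

```text
t: 8.95
position: [0.43, 0.34, 0.067]
tcp_rot: [0.0, 0.087, 0.996, 0.0]
contact_force: [-0.2, 0.4, 2.2]
finger_gap: 0.0361
grip_force: 24.9
```

Emit:
arm_command --slide '[[0,0,0.02],[0,0,0.04],[0,0,0.04],[0,0,0.02],[0.0015,-0.0045,0],[0.0015,-0.0045,0],[0.0015,-0.0045,0],[0.0015,-0.0045,0],[0.0015,-0.0045,0],[0.0015,-0.0045,0],[0.0015,-0.0045,0],[0.0015,-0.0045,0],[0.0015,-0.0045,0],[0,0,-0.02],[0,0,-0.02],[0,0,-0.009],[0,0,0],[0,0,0]]' --twist '[[0,0,0],[0,0,0],[0,0,0],[0,0,0],[0,0,-0.155],[0,0,-0.155],[0,0,-0.155],[0,0,-0.155],[0,0,-0.155],[0,0,-0.155],[0,0,-0.155],[0,0,-0.155],[0,0,-0.155],[0,0,0],[0,0,0],[0,0,0],[0,0,0],[0,0,0]]' --grip '[0.2,0.2,0.2,0.2,0.2,0.2,0.2,0.2,0.2,0.2,0.2,0.2,0.2,0.2,0.2,0.2,0.2,0.2]'

```text
t: 11.2
position: [0.4438, 0.2994, 0.1384]
tcp_rot: [0.0, 0.706, 0.708, 0.001]
contact_force: [0.1, 0.9, -1.9]
finger_gap: 0.0355
grip_force: 24.9
```

```bash
python3 look.py 2; python3 - <<'E'
from h import *
from bench import arm
for n in("scene","top"):
  W=cloud(arm.capture(n)); q=W.reshape(-1,3)
  m=(q[:,2]>.095)&(q[:,2]<.17)&(q[:,1]<.26)&(q[:,1]>.15)&(q[:,0]>.38)&(q[:,0]<.5); print(n,m.sum(),np.percentile(q[m],[1,50,99],axis=0).round(4).tolist())
  m=m&(q[:,1]<.21); print(rect(q[m][:,:2]))
E
```

```text
t 11.2 [0.4438 0.2994 0.1384] yaw 90.12 q [ 0.37  0.14  1.8  -0.    1.2   0.37] 0.0355
top box z 0.0612 [643.6 144.1  85.6  54.1  15.7] [223. 179.]
top box z 0.0516 [443.6 138.6 124.8  54.6  17. ] [222. 270.]
top dial bar [119.6   0.5  43.5  13.2  89.8] 151
scene box z 0.06 [ 451.4 -751.7  283.3  205.9  112.8] [152.  38.]
scene box z 0.0595 [645.9 145.8  82.1  51.7  15.5] [305. 274.]
scene dial bar [120.2  -0.3  42.2  14.6  89.6] 181
scene 582 [[0.4212, 0.1975, 0.1134], [0.4558, 0.2246, 0.1465], [0.4714, 0.2479, 0.1591]]
[4.462e+02 2.029e+02 4.920e+01 1.410e+01 1.000e-01]
top 1056 [[0.4195, 0.1974, 0.1273], [0.4438, 0.2234, 0.1506], [0.4694, 0.2589, 0.1612]]
[445.1 203.2  50.9  13.5   0. ]
```

View pics/scene2.png

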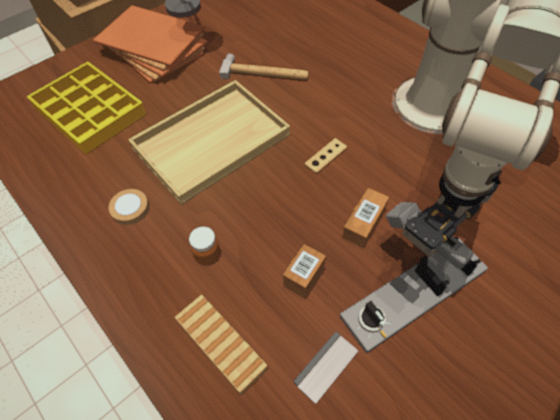

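The scanner head at (403,217) points at the medium label (367,212), with both boxes undisturbed. The head reads about 4 mm short, so I'll nudge it forward and hold.

Emit:
arm_command --slide '[[0,-0.004,0],[0,0,0],[0,0,0],[0,0,0],[0,0,0],[0,0,0],[0,0,0],[0,0,0],[0,0,0],[0,0,0],[0,0,0],[0,0,0],[0,0,0]]' --twist '[[0,0,0],[0,0,0],[0,0,0],[0,0,0],[0,0,0],[0,0,0],[0,0,0],[0,0,0],[0,0,0],[0,0,0],[0,0,0],[0,0,0],[0,0,0]]' --grip '[0.2,0.2,0.2,0.2,0.2,0.2,0.2,0.2,0.2,0.2,0.2,0.2,0.2]'

```text
t: 13.02
position: [0.4433, 0.2952, 0.1376]
tcp_rot: [-0.0, 0.706, 0.708, 0.0]
contact_force: [0.2, -0.0, -1.5]
finger_gap: 0.0361
grip_force: 24.9
```

Emit:
arm_command --slide '[[0,0,0.03],[0.033,0.001,0],[0.033,0.001,0],[0.033,0.001,0],[0.033,0.001,0],[0.033,0.001,0],[0.035,0.001,0],[0,0,-0.02],[0,0,0],[0,0,0]]' --twist '[[0,0,0],[0,0,0],[0,0,0],[0,0,0],[0,0,0],[0,0,0],[0,0,0],[0,0,0],[0,0,0],[0,0,0]]' --grip '[0.2,0.2,0.2,0.2,0.2,0.2,0.2,0.2,0.2,0.2]'

```text
t: 14.28
position: [0.642, 0.3014, 0.1472]
tcp_rot: [-0.0, 0.706, 0.708, -0.001]
contact_force: [-0.2, 0.1, -1.6]
finger_gap: 0.0361
grip_force: 24.9
```

```bash
python3 look.py 3; python3 - <<'E'
from h import *
from bench import arm
for n in("scene","top"):
  W=cloud(arm.capture(n)); q=W.reshape(-1,3)
  m=(q[:,2]>.1)&(q[:,2]<.18)&(q[:,1]<.27)&(q[:,1]>.15)&(q[:,0]>.58)&(q[:,0]<.7); print(n,m.sum(),np.percentile(q[m],[1,50,99],axis=0).round(4).tolist())
E
```

```text
t 14.275 [0.642  0.3014 0.1472] yaw 90.15 q [0.27 0.56 1.24 0.   1.33 0.27] 0.0361
top box z 0.0614 [643.7 143.9  85.4  54.1  16.4] [223. 179.]
top box z 0.0515 [443.7 138.5 125.   54.3  17.2] [223. 275.]
top dial bar [119.9   0.4  43.1  13.3  90.2] 154
scene box z 0.06 [ 452.4 -752.4  285.   205.8  112.7] [152.  38.]
scene box z 0.0595 [644.6 145.9  83.6  50.4  16.1] [304. 273.]
scene 734 [[0.6193, 0.1997, 0.1257], [0.6508, 0.2288, 0.158], [0.6697, 0.2513, 0.1687]]
top 1130 [[0.6176, 0.1995, 0.133], [0.6402, 0.2283, 0.1606], [0.668, 0.2689, 0.1713]]
```

View pics/scene3.png

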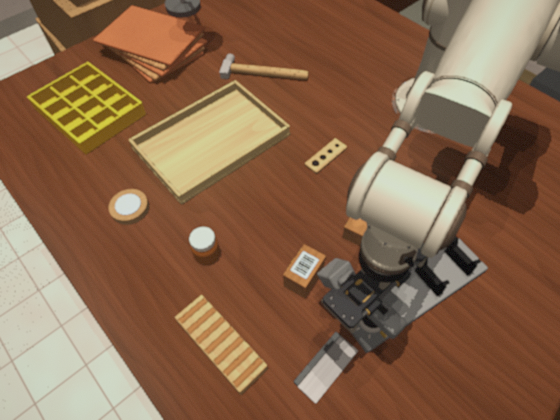

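The head at (337,272) points at the short label (304,265), and the geometry matches the medium scan. Holding.

Emit:
arm_command --slide '[[0.001,-0.001,0],[0,0,0],[0,0,0],[0,0,0],[0,0,0],[0,0,0],[0,0,0],[0,0,0],[0,0,0],[0,0,0],[0,0,0],[0,0,0],[0,0,0]]' --twist '[[0,0,0],[0,0,0],[0,0,0],[0,0,0],[0,0,0],[0,0,0],[0,0,0],[0,0,0],[0,0,0],[0,0,0],[0,0,0],[0,0,0],[0,0,0]]' --grip '[0.2,0.2,0.2,0.2,0.2,0.2,0.2,0.2,0.2,0.2,0.2,0.2,0.2]'

```text
t: 16.1
position: [0.6443, 0.3002, 0.1476]
tcp_rot: [-0.0, 0.706, 0.708, -0.0]
contact_force: [-0.1, 0.4, -1.5]
finger_gap: 0.036
grip_force: 24.9
```

Emit:
arm_command --slide '[[0,0,0.04],[-0.035,0.006,0],[-0.035,0.006,0],[-0.035,0.006,0],[-0.035,0.006,0],[-0.035,0.006,0],[-0.035,0.006,0],[-0.003,0.002,0],[0,0,0],[0,0,0],[0,0,0],[0,0,0]]' --twist '[[0,0,0],[0,0,0.155],[0,0,0.155],[0,0,0.155],[0,0,0.155],[0,0,0.155],[0,0,0.155],[0,0,0.155],[0,0,0.155],[0,0,0.155],[0,0,0],[0,0,0]]' --grip '[0.2,0.2,0.2,0.2,0.2,0.2,0.2,0.2,0.2,0.2,0.2,0.2]'

```text
t: 17.6
position: [0.4313, 0.3382, 0.1877]
tcp_rot: [0.0, 0.088, 0.996, 0.0]
contact_force: [0.0, 0.1, -2.1]
finger_gap: 0.0357
grip_force: 24.9
```

```bash
python3 look.py 4; python3 - <<'E'
from h import *
from bench import arm
a=np.radians(-9.5); o=np.array([.4964,.3288]); R=np.array([[np.cos(a),np.sin(a)],[-np.sin(a),np.cos(a)]])
for n in("scene","top"):
  W=cloud(arm.capture(n)); q=W.reshape(-1,3); L=(q[:,:2]-o)@R.T
  m=(q[:,2]>.15)&(q[:,2]<.22)&(L[:,0]>-.03)&(L[:,0]<.1)&(abs(L[:,1])<.05); print(n,m.sum(),np.percentile(L[m],[1,50,99],axis=0).round(4).tolist(), rect(L[m&(L[:,0]>.0)]))
E
```

```text
t 17.6 [0.4313 0.3382 0.1877] yaw 169.89 q [ 0.44  0.12  1.72  0.    1.3  -0.95] 0.0357
top box z 0.0616 [643.9 144.1  85.3  53.9  16.1] [223. 179.]
top box z 0.0515 [443.6 138.4 124.8  54.3  17.4] [222. 272.]
top dial bar [119.6   0.2  43.3  13.7  90.6] 154
scene box z 0.06 [ 452.4 -751.3  284.3  203.9  112.9] [152.  38.]
scene box z 0.0596 [644.1 146.9  85.2  50.9  13.8] [306. 274.]
scene dial bar [120.1  -0.4  42.5  14.3  89.9] 184
scene 1255 [[-0.0287, -0.0275], [0.0139, 0.0005], [0.0386, 0.023]] [19.6 -3.3 52.8 39.4 88.5]
top 1257 [[-0.0292, -0.0287], [0.0054, -0.0085], [0.0378, 0.0213]] [19.7 -3.1 52.  39.1 90.2]
```

Emit:
arm_command --slide '[[-0.001,0.002,0],[0,0,-0.04],[0,0,-0.03],[0,0,-0.02],[0,0,-0.015],[0,0,-0.01],[0,0,-0.0045],[0,0,0],[0,0,0]]' --twist '[[0,0,0.008],[0,0,0],[0,0,0],[0,0,0],[0,0,0],[0,0,0],[0,0,0],[0,0,0],[0,0,0]]' --grip '[0.2,0.2,0.2,0.2,0.2,0.2,0.2,0.2,0.2]'

```text
t: 18.92
position: [0.4308, 0.3405, 0.0688]
tcp_rot: [0.001, 0.083, 0.997, 0.0]
contact_force: [0.3, 0.3, -2.2]
finger_gap: 0.0354
grip_force: 24.9
```

Emit:
arm_command --slide '[[0,0,-0.0015],[0,0,0],[0,0,0],[0,0,0],[0,0,0.02],[0,0,0.04],[0,0,0.04],[0,-0.03,0.02],[0.002,-0.05,0],[0.004,-0.05,0],[0.004,-0.05,0],[0.003,-0.022,0],[0,0,0],[0,0,0]]' --twist '[[0,0,0],[0,0,0],[0,0,0],[0,0,0],[0,0,0],[0,0,0],[0,0,0],[0,0,0.09],[0,0,0.09],[0,0,0.09],[0,0,0.09],[0,0,0.1],[0,0,0],[0,0,0]]' --grip '[0.2,0.7,0.7,0.7,0.7,0.7,0.9,1,1,1,1,1,1,1]'

```text
t: 20.68
position: [0.4432, 0.1389, 0.1867]
tcp_rot: [0.0, -0.146, 0.989, 0.0]
contact_force: [0.3, 0.5, 0.2]
finger_gap: 0.0919
grip_force: 0.0
```

```bash
python3 look.py 5
```

```text
t 20.675 [0.4432 0.1389 0.1867] yaw 196.79 q [ 0.04 -0.1   1.94  0.    1.3  -1.82] 0.0919
top box z 0.0614 [643.4 143.9  85.3  54.1  16.4] [223. 179.]
top box z 0.0518 [406.7 125.5  48.9  48.1 109.8] [231. 296.]
top dial bar [119.7   0.3  42.8  13.2  89.9] 156
scene box z 0.06 [ 452.1 -752.   284.   205.3  112.9] [152.  38.]
scene box z 0.0498 [443.1 137.9 127.5  53.8  17.3] [371. 211.]
scene box z 0.0598 [644.4 145.8  84.4  50.7  15.6] [304. 274.]
scene dial bar [119.8  -0.3  42.2  14.9  89.4] 182
scene scanner [-61.9  -2.  148.4  43.2   0.4] 998
```

View pics/scene5.png

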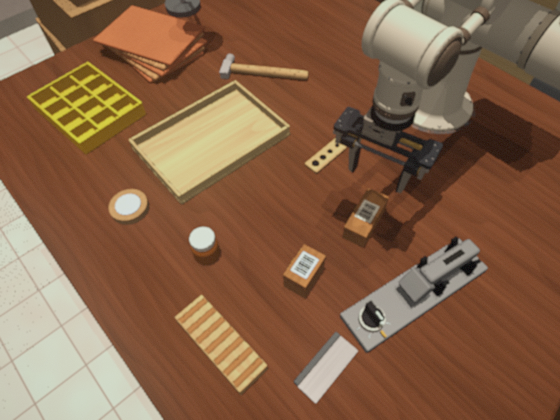

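The scanner is back in its saddles at (440,270), and the gripper is aligned over the medium box (366,215). Picking it.

Emit:
arm_command --slide '[[0,0,-0.05],[0,0,-0.04],[0,0,-0.03],[0,0,-0.02],[0,0,-0.014],[0,0,0],[0,0,0],[0,0,0],[0,0,0],[0,0,0],[0,0,0.03],[0,0,0.05],[0,0,0.05],[0,0,0]]' --twist '[[0,0,0],[0,0,0],[0,0,0],[0,0,0],[0,0,0],[0,0,0],[0,0,0],[0,0,0],[0,0,0],[0,0,0],[0,0,0],[0,0,0],[0,0,0],[0,0,0]]' --grip '[1,1,1,1,1,1,0.4,0.4,0.4,0.4,0.4,0.4,0.4,0.4]' --grip_force 25

```text
t: 22.52
position: [0.446, 0.1384, 0.1664]
tcp_rot: [0.004, -0.147, 0.989, -0.0]
contact_force: [1.0, 0.9, -2.8]
finger_gap: 0.0538
grip_force: 25.0
```

Emit:
arm_command --slide '[[0.0048,-0.0373,0],[0.0048,-0.0373,0],[0.0048,-0.0373,0],[0.0048,-0.0373,0],[0.0048,-0.0373,0],[0.0048,-0.0373,0],[0.0048,-0.0373,0],[0.0048,-0.0373,0],[0.0048,-0.0373,0],[0.0048,-0.0373,0],[0.0048,-0.0373,0],[0.0048,-0.0373,0],[0,0,0],[0,0,0]]' --twist '[[0,0,-0.158],[0,0,-0.158],[0,0,-0.158],[0,0,-0.158],[0,0,-0.158],[0,0,-0.158],[0,0,-0.158],[0,0,-0.158],[0,0,-0.158],[0,0,-0.158],[0,0,-0.158],[0,0,-0.158],[0,0,0],[0,0,0]]' --grip '[0.4,0.4,0.4,0.4,0.4,0.4,0.4,0.4,0.4,0.4,0.4,0.4,0.4,0.4]'

```text
t: 24.28
position: [0.4999, -0.3081, 0.1604]
tcp_rot: [-0.002, 0.718, 0.696, 0.0]
contact_force: [-0.4, 0.4, -2.9]
finger_gap: 0.0539
grip_force: 25.0
```

Emit:
arm_command --slide '[[0.003,-0.002,-0.04],[0,0,-0.035],[0,0,-0.02],[0,0,-0.015],[0,0,-0.007],[0,0,0],[0,0,0]]' --twist '[[0,0,0],[0,0,0],[0,0,0],[0,0,0],[0,0,0],[0,0,0],[0,0,0]]' --grip '[0.4,0.4,0.4,0.4,0.4,0.4,0.4]'

```text
t: 25.15
position: [0.5046, -0.312, 0.0467]
tcp_rot: [0.001, 0.718, 0.696, 0.0]
contact_force: [0.5, 0.2, -2.7]
finger_gap: 0.054
grip_force: 25.0
```

Still hanging; lower 4 mm more, release, then rise and go to the short box.

Emit:
arm_command --slide '[[0,0,-0.004],[0,0,0],[0,0,0]]' --twist '[[0,0,0],[0,0,0],[0,0,0]]' --grip '[0.4,0.4,0.4]'

```text
t: 25.52
position: [0.5039, -0.3114, 0.0416]
tcp_rot: [-0.0, 0.718, 0.696, 0.0]
contact_force: [0.7, 0.3, -3.8]
finger_gap: 0.0538
grip_force: 25.0
```

Emit:
arm_command --slide '[[0,0,0],[0,0,0],[0,0,0],[0,0,0.03],[0,0,0.05],[0,0,0.05],[0,0,0.02],[0.012,0.038,0],[0.012,0.038,0],[0.012,0.038,0],[0.012,0.038,0],[0.012,0.038,0],[0.012,0.038,0],[0.012,0.038,0],[0.012,0.038,0],[0.012,0.038,0],[0.012,0.038,0],[0.012,0.038,0],[0.006,0.038,0],[0,0,0],[0,0,0]]' --twist '[[0,0,0],[0,0,0],[0,0,0],[0,0,0],[0,0,0],[0,0,0],[0,0,0],[0,0,0.158],[0,0,0.158],[0,0,0.158],[0,0,0.158],[0,0,0.158],[0,0,0.158],[0,0,0.158],[0,0,0.158],[0,0,0.158],[0,0,0.158],[0,0,0.158],[0,0,0.158],[0,0,0],[0,0,0]]' --grip '[1,1,1,1,1,1,1,1,1,1,1,1,1,1,1,1,1,1,1,1,1]'

```text
schema error: expected 1 to 20 rows
```

Emit:
arm_command --slide '[[0,0,-0.0015],[0,0,0],[0,0,0],[0,0,0],[0,0,0],[0,0,0.03],[0,0,0.05],[0,0,0.05],[0,0,0.02],[0,0,0]]' --twist '[[0,0,0],[0,0,0],[0,0,0],[0,0,0],[0,0,0],[0,0,0],[0,0,0],[0,0,0],[0,0,0],[0,0,0]]' --grip '[0.4,0.4,1,1,1,1,1,1,1,1]'

```text
t: 26.78
position: [0.5049, -0.3123, 0.1921]
tcp_rot: [0.002, 0.718, 0.696, 0.0]
contact_force: [0.4, -0.6, 0.7]
finger_gap: 0.0921
grip_force: 0.0
```

Emit:
arm_command --slide '[[0.012,0.038,0],[0.012,0.038,0],[0.012,0.038,0],[0.012,0.038,0],[0.012,0.038,0],[0.012,0.038,0],[0.012,0.038,0],[0.012,0.038,0],[0.012,0.038,0],[0.012,0.038,0],[0.012,0.038,0],[0.008,0.038,0],[0,0,0],[0,0,0]]' --twist '[[0,0,0.158],[0,0,0.158],[0,0,0.158],[0,0,0.158],[0,0,0.158],[0,0,0.158],[0,0,0.158],[0,0,0.158],[0,0,0.158],[0,0,0.158],[0,0,0.158],[0,0,0.158],[0,0,0],[0,0,0]]' --grip '[1,1,1,1,1,1,1,1,1,1,1,1,1,1]'

```text
t: 28.52
position: [0.6431, 0.1439, 0.1885]
tcp_rot: [-0.001, -0.146, 0.989, -0.0]
contact_force: [0.3, 0.5, -0.1]
finger_gap: 0.0917
grip_force: 0.0
```

```bash
python3 look.py 6
```

```text
t 28.525 [0.6431 0.1439 0.1885] yaw 196.77 q [ 0.04  0.4   1.38 -0.    1.36 -1.83] 0.0917
top box z 0.0615 [646.5 132.4  87.9  31.6   6.7] [229. 176.]
top box z 0.0601 [ 503.4 -307.5  122.8   49.9   88.3] [443. 247.]
scene box z 0.06 [ 452.4 -751.4  285.6  202.9  112.8] [152.  38.]
scene dial bar [119.8  -0.2  42.4  14.3  90.3] 180
scene scanner [-62.3   2.6 148.4  49.9 178.5] 1006
```

View pics/top6.png

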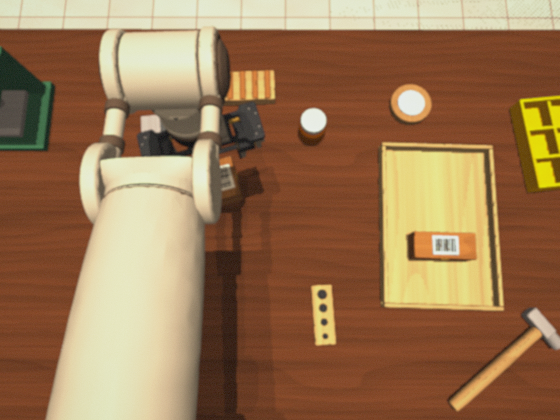

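The medium box lies in the tray at (445,246), label up. The short box at (228,180) is partly hidden but in place. Picking it.

Emit:
arm_command --slide '[[0.0005,0,-0.05],[0,0,-0.04],[0,0,-0.03],[0,0,-0.02],[0,0,-0.01],[0,0,0],[0,0,0],[0,0,0],[0,0,0],[0,0,0],[0,0,0.03],[0,0,0.05],[0,0,0.05],[0,0,0]]' --twist '[[0,0,-0.012],[0,0,0],[0,0,0],[0,0,0],[0,0,0],[0,0,0],[0,0,0],[0,0,0],[0,0,0],[0,0,0],[0,0,0],[0,0,0],[0,0,0],[0,0,0]]' --grip '[1,1,1,1,1,1,0.4,0.4,0.4,0.4,0.4,0.4,0.4,0.4]'

```text
t: 30.38
position: [0.6473, 0.1448, 0.1752]
tcp_rot: [0.005, -0.141, 0.99, -0.0]
contact_force: [0.1, 0.0, -3.0]
finger_gap: 0.0538
grip_force: 25.0
```

Emit:
arm_command --slide '[[-0.0026,-0.0379,0],[-0.0026,-0.0379,0],[-0.0026,-0.0379,0],[-0.0026,-0.0379,0],[-0.0026,-0.0379,0],[-0.0026,-0.0379,0],[-0.0026,-0.0379,0],[-0.0026,-0.0379,0],[-0.0026,-0.0379,0],[-0.0026,-0.0379,0],[-0.0026,-0.0379,0],[-0.0026,-0.0379,0],[0,0,0],[0,0,0],[0,0,-0.05],[0,0,-0.04],[0,0,-0.02],[0,0,-0.01],[0,0,0],[0,0,0]]' --twist '[[0,0,-0.157],[0,0,-0.157],[0,0,-0.157],[0,0,-0.157],[0,0,-0.157],[0,0,-0.157],[0,0,-0.157],[0,0,-0.157],[0,0,-0.157],[0,0,-0.157],[0,0,-0.157],[0,0,-0.157],[0,0,0],[0,0,0],[0,0,0],[0,0,0],[0,0,0],[0,0,0],[0,0,0],[0,0,0]]' --grip '[0.4,0.4,0.4,0.4,0.4,0.4,0.4,0.4,0.4,0.4,0.4,0.4,0.4,0.4,0.4,0.4,0.4,0.4,0.4,0.4]'

```text
t: 32.88
position: [0.6144, -0.3109, 0.0521]
tcp_rot: [0.002, 0.718, 0.696, 0.0]
contact_force: [-0.1, 0.1, -2.7]
finger_gap: 0.0537
grip_force: 25.0
```

Emit:
arm_command --slide '[[0,0,-0.004],[0,0,-0.0015],[0,0,0],[0,0,0],[0,0,0],[0,0,0],[0,0,0.03],[0,0,0.05],[0,0,0.05],[0,0,0.02],[0,0,0]]' --twist '[[0,0,0],[0,0,0],[0,0,0],[0,0,0],[0,0,0],[0,0,0],[0,0,0],[0,0,0],[0,0,0],[0,0,0],[0,0,0]]' --grip '[0.4,0.4,0.4,1,1,1,1,1,1,1,1]'

```text
t: 34.25
position: [0.6137, -0.3106, 0.1954]
tcp_rot: [0.001, 0.718, 0.696, 0.0]
contact_force: [-0.0, 0.8, -0.2]
finger_gap: 0.092
grip_force: 0.0
```

Emit:
arm_command --slide '[[0,0.0517,0],[0,0.0517,0],[0,0.0517,0],[0,0.0517,0],[0,0.0517,0],[0,0.0517,0],[0,0.0517,0],[0,0.0517,0],[0,0.0517,0],[0,0.0517,0],[0,0.0517,0],[0,0.0517,0],[0,0,0],[0,0,0]]' --twist '[[0,0,-0.012],[0,0,-0.012],[0,0,-0.012],[0,0,-0.012],[0,0,-0.012],[0,0,-0.012],[0,0,-0.012],[0,0,-0.012],[0,0,-0.012],[0,0,-0.012],[0,0,-0.012],[0,0,-0.012],[0,0,0],[0,0,0]]' --grip '[1,0.5,0.5,0.5,0.5,0.5,0.5,0.5,0.5,0.5,0.5,0.5,0.5,0.5]' --grip_force 15

```text
t: 36.0
position: [0.6122, 0.3093, 0.1918]
tcp_rot: [-0.001, 0.766, 0.643, -0.002]
contact_force: [0.8, -0.2, 0.6]
finger_gap: 0.046
grip_force: 0.0
```

```bash
python3 look.py 7
```

```text
t 36.0 [0.6122 0.3093 0.1918] yaw 79.98 q [ 0.29  0.47  1.28 -0.    1.39  0.47] 0.046
top box z 0.0699 [ 613.  -306.2   83.1   52.    88.1] [439. 194.]
top box z 0.0602 [ 503.  -308.   123.7   49.2   88.7] [443. 247.]
top dial bar [119.8   0.2  43.   13.2  90. ] 155
top scanner [-62.1   3.6 150.1  48.7 176.6] 1357
scene box z 0.0601 [ 452.5 -751.5  283.4  204.2  112.5] [152.  38.]
scene dial bar [120.2  -0.5  42.7  14.2  88.6] 170
scene scanner [-62.2   1.8 148.7  44.  179.6] 953
```

View pics/scene7.png

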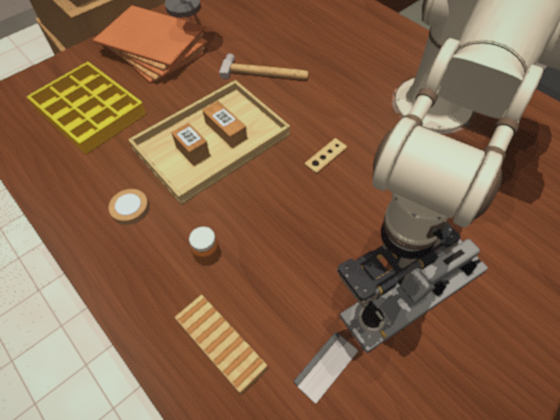

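Both boxes lie flat in the tray at (190,140) and (225,122), and the gripper is over the dial. Now switching off.

Emit:
arm_command --slide '[[0.0025,0,-0.04],[0,0,-0.04],[0,0,-0.03],[0,0,-0.018],[0,0,0],[0,0,0],[0,0,0],[0,0,0]]' --twist '[[0,0,0.005],[0,0,0],[0,0,0],[0,0,0],[0,0,0],[0,0,0],[0,0,0],[0,0,0]]' --grip '[0.5,0.5,0.5,0.5,0.5,0,0,0]'

```text
t: 37.1
position: [0.6162, 0.3105, 0.0677]
tcp_rot: [0.0, 0.765, 0.645, 0.001]
contact_force: [-3.4, 0.9, 3.6]
finger_gap: 0.0182
grip_force: 2.4
```

Emit:
arm_command --slide '[[0,0,0],[0,0,0],[0,0,0],[0,0,0],[0,0,0],[0,0,0],[0,0,0],[0,0,0],[0,0,0],[0,0,0],[0,0,0],[0,0,0],[0,0,0],[0,0,0],[0,0,0],[0,0,0]]' --twist '[[0,0,-0.12],[0,0,-0.12],[0,0,-0.12],[0,0,-0.12],[0,0,-0.12],[0,0,-0.12],[0,0,-0.12],[0,0,-0.12],[0,0,-0.12],[0,0,-0.12],[0,0,-0.12],[0,0,-0.12],[0,0,-0.11],[0,0,0],[0,0,0],[0,0,0]]' --grip '[0,0,0,0,0,0,0,0,0,0,0,0,0,0,0,0]'

```text
t: 39.1
position: [0.6155, 0.3088, 0.0675]
tcp_rot: [0.001, 0.997, -0.074, -0.0]
contact_force: [-4.2, -6.1, 5.2]
finger_gap: 0.0127
grip_force: 15.0
```

Emit:
arm_command --slide '[[0,0,0],[0,0,0],[0,0,0],[0,0,0.03],[0,0,0.05],[0,0,0.05],[0,-0.05,0.03],[0,-0.05,0],[0,-0.05,0],[0,-0.05,0],[0,0,0]]' --twist '[[0,0,0],[0,0,0],[0,0,0],[0,0,0],[0,0,0],[0,0,0],[0,0,0],[0,0,0],[0,0,0],[0,0,0],[0,0,0]]' --grip '[0.5,0.5,0.5,0.5,0.5,0.5,0.5,0.5,0.5,0.5,0.5]'

```text
t: 40.48
position: [0.6159, 0.1072, 0.2267]
tcp_rot: [0.0, 0.997, -0.077, 0.0]
contact_force: [-1.3, 1.1, -0.2]
finger_gap: 0.0458
grip_force: 0.0
```

```bash
python3 look.py 8
```

```text
t 40.475 [0.6159 0.1072 0.2267] yaw -8.8 q [-0.02  0.29  1.45 -0.    1.4   1.7 ] 0.0458
top box z 0.07 [ 612.8 -306.2   82.6   51.7   87.9] [439. 193.]
top box z 0.06 [ 491.5 -282.4  123.3   50.4   88.1] [430. 252.]
scene box z 0.0601 [ 451.8 -750.6  283.6  205.8  112.7] [152.  38.]
scene dial bar [119.7   0.   42.9  13.8   1.8] 169
scene scanner [-62.4   3.3 148.5  47.  176.7] 998
```

View pics/scene8.png

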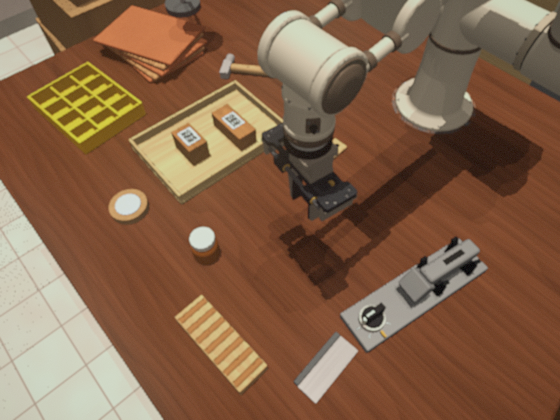

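Something knocked the medium box about 3 cm inside the tray, to (235,125). The dial at (373,317) is at its stop and the scanner is docked. One last numeric check of flatness and docking before handing in.

```bash
python3 - <<'E'
from h import *
from bench import arm
a=np.radians(-9.5); o=np.array([.4964,.3288]); R=np.array([[np.cos(a),np.sin(a)],[-np.sin(a),np.cos(a)]])
def fit(q): 
    A=np.c_[q[:,:2]-q[:,:2].mean(0),np.ones(len(q))]; return np.linalg.lstsq(A,q[:,2],rcond=None)[0].round(3)
for n,c in(("top0",dict(np.load("top0.npz"))),("top",arm.capture("top")),("scene0",dict(np.load("scene0.npz"))),("scene",arm.capture("scene"))):
  q=cloud(c).reshape(-1,3); q=q[~np.isnan(q[:,0])]; L=(q[:,:2]-o)@R.T
  m=(q[:,2]>.078)&(q[:,2]<.1)&(L[:,0]>-.1)&(L[:,0]<-.045)&(abs(L[:,1])<.012)
  e=(q[:,2]>.078)&(q[:,2]<.1)&(abs(L[:,1])<.012)&(L[:,0]<-.05)&(L[:,0]>-.16); h=(q[:,2]>.04)&(q[:,2]<.1)&(L[:,0]>0)&(L[:,0]<.06)&(abs(L[:,1])<.04)
  print(n,"scanner",m.sum(),fit(q[m]) if m.sum()>30 else 0, "rear",L[e,0].min().round(4) if e.any() else 0,"head",rect(L[h]) if h.any() else 0)
  for x,y in((.4915,-.2824),(.6128,-.308)):
    m=(abs(q[:,0]-x)<.02)&(abs(q[:,1]-y)<.035)&(q[:,2]>.05); print("  box",m.sum(),fit(q[m]) if m.sum()>30 else 0)
E
```

```text
top0 scanner 371 [0.011 0.058 0.088] rear -0.1387 head [18.8 -1.2 52.1 37.4 90.1]
  box 0 0
  box 0 0
top scanner 0 0 rear 0 head 0
  box 691 [ 0.008 -0.005  0.059]
  box 654 [ 0.009 -0.002  0.069]
scene0 scanner 295 [0.001 0.04  0.087] rear -0.1368 head [19.1 -0.7 53.7 37.5 90.7]
  box 0 0
  box 0 0
scene scanner 289 [-0.008  0.009  0.087] rear -0.1377 head [19.2 -0.1 52.4 37.9 89.7]
  box 294 [ 0.018 -0.013  0.057]
  box 328 [0.006 0.004 0.067]
```

Everything is level, flat and where it should be.

```bash
python3 -c "
from bench import arm
print(arm.close_job())"
```

```text
the job is handed in; nothing more can be done
None
```

I handed the job in at about 40 s of robot time, and no verdict came back: the long box was absent, the medium and short labels were each held in view for over a second, the scanner is docked, both boxes lie flat in the tray, and the dial is back at its stop.

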